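Clear the mill off the cheese box and hold its lid open

ROBOT

A 6-joint arm with a two-finger parallel gripper is mounted at the origin on a cart in front of the work surface, level with it; the furniture and walls round the work are solid. World frame = base frame: x ahead of the robot, y to its left, z up, the work surface at z = 0. Lengths are in m, angles in degrees, forces in N, time in s.
With the tool pointing down it reaches from about 0.35 to 0.875 m from the base axis. Payload 4.2 kg.
Tool frame: the origin (TCP) lies midway between the tips of the shut fingers; the grasp point (between the pads) lies 19 mm behind it; z points along the fingers, y is the line along which they close (so a half turn about z gives the same grasp; the last joint's range is limited). The gripper opens to 87 mm and grips with 3 to 60 N. Pads are 19 mm wide; open, the fingers measure 117 mm over their backs; the gripper's body (75 mm by 190 mm) begins 51 mm behind the grasp point.
Start: joints at [-60.642, 22.042, 0.453, 0, -68.411, -14.817], TCP at [0.157, -0.605, 0.223] pointing down, gripper open.
Joint ranges: [-179.83, 179.83], [-69.29, 118.12], [-61.27, 80.66], [-181.25, 117.63], [-171.15, -9.14], [-177.46, 177.46]. Speed limits (degrees/s): [159.86, 159.86, 180, 180, 180, 180].

INTERFACE

Orientations are given as [roll, pitch, yaw] about the fixed x, y, z axes, in that order (R = Rz(yaw) Ry(pitch) Rx(roll)).
In Python, from workcell import env gives the robot as it stands. The module is installed in compiled form; this text tells all that it offers. Calls block until the motion is done:
- env.goto(position, orientation): joint-space move of the TCP to a pose.
- env.move_straight(position, rotation=None, rate=0.15, force_limit=None): straight line of the TCP; rotation=None keeps the orientation; rate is the mean speed in m/s. With force_limit (N) it stops when the force on the tool has changed by that much, and returns True; else False.
- env.set_joints(angles): joint-space move.
- env.gripper_to(opening, grasp_force=None): opening from 0.0 (shut) to 1.0 (fully open); grasp_force is the grip in N (None keeps the last); returns when the fingers have stopped.
- env.dwell(seconds).
- env.inverse_kinematics(position, orientation): joint angles nearest the present ones, or None.
- env.read_state(): the state.
- env.grab_frame(name): name is "side" or "top" or "wrist"; returns a dict with "image" (420x560x3 uint8, blue, green, red), "fx", "fy", "cx", "cy" (pixels), "position" and "orientation" of the camera in the world. Camera axes: x right, y up, looking along -z (the intrinsics and any distortion apply to the point x, -y, -z); pixel columns grow to the right and rows downward; lengths in m; the calibration is good to about 2 mm. A picture is of the moment at which its call begins. There is no depth.
A pose or a line that the arm cannot do raises env.Unreachable and nothing moves.
- env.close_job(): hands the job in; it is judged then, once.
Trained networks look in a picture, given as the dict that the camera call returned (one of the last four; its "shot" number tells which), for a name from the list of things; names that differ only in an ending like _2 or _b are one class to them, and where a whole thing is asked for, a point or a joint stands for the part that bears it (a point fixed in the world has none). Each returns a list of dicts, best first, with "score" (0 to 1); they miss things now and then, are a little off and sometimes report something else, mostly with a low value. They report only what shows in the picture. A call takes as long as a camera call. They do not tell look-alikes from the thing itself.
- env.search_frame(picture, thing): "xyz" ([x, y, z] in m, in world coordinates, good to about 4 mm: the middle of the surface that is visible of it).
- env.trace(picture, thing): "mask" (420x560 bool, what is visible of it).
The state is a dict: "clock": time; "joint_positions": joint angles; "qvel": joint speeds; "joint_torque": joint torques, N m; "position": TCP position; "tool_rot": TCP orientation; "force": force on the tool from outside, world axes, zero at the start; "wrist_torque": the same for the moment, N m; "opening": opening from 0.0 (shut) to 1.0 (fully open); "finger_force": force on a finger pad.
Only numpy, scipy, OpenCV 4.12 (cv2) and the standard library are available. Lean on these libraries where they do the work, as an engineer would, in place of code of your own. Each camera call takes 0.05 s, during which the arm holds its last target. There are 200 camera calls.

TASK

The taller mill is standing on the closed lid of the cheese box: lay it down on its side in the wooden rest, lying along the rest across both saddles, and let go of it without dropping it. Then lift the box's lid by the steel bar at its front and hold it still, open at 50 degrees from closed; the lid falls shut by itself, so finish while your gripper is still holding it there. Leave the shorter mill, the jam jar and the plate where they are.

Things in the scene. Friction and masses are not known exactly. Their poses are not given: they have to be found in the camera images.
- mill_mid (a point): The taller mill: turned dark brown wood, 160 mm tall, about 0.22 kg, upright on the box's lid at first. To grip, its body is round and slightly tapering: 52 mm wide near the foot, 44 at this point, 40 at 112 mm up (the waist looks slimmer but feels filled in); the fixed head above is 43 wide. This point: on its axis, 75 mm above its foot; z axis from foot to head.
- rest_axis (a point): The mill rest, fixed: a wooden plank 76 x 130 mm, 12 mm thick, with two V saddles 14 mm thick, 65 mm wide, centred 36 mm either side of its middle, tops 45 mm above the worktop. This point: over its middle, 55 mm above the worktop, where mill_mid comes to lie (head end about 0.08 rad lower, from the taper). y axis along the rest and the lying mill, head either way; z up.
- cheese_box: The cheese box, a wooden box fixed to the worktop, 180 mm deep (x) and 200 mm wide (y), sides 90 mm high, with a 10 mm thick lid on top, so that the closed lid's top is 100 mm above the worktop. Origin: centre of its underside. Its x axis points from its front (the side with the bar, toward the robot) to its back (the hinge), z up.
- lid_bar (a point): Middle of the round steel pull bar at the lid's front: 10 mm thick, 110 mm long between its two arms, parallel to the hinge (the box's y axis), 250 mm in front of the hinge line; lid closed, 95 mm above the worktop (5 mm above the hinge line) and 61 mm clear of the lid's edge, nothing above or below. Axes turn with the lid: x from bar to hinge.
- lid_hinge (a point): Middle of the lid's hinge line, on the back top edge of the box, 90 mm above the worktop; the hinge line runs along the y axis.
- lid (a joint): Opening angle of the lid in rad: 0 closed, grows as the front rises, stop at 1.4. The lid weighs about 0.3 kg and falls shut from any angle when let go. 50 degrees is 0.873 rad.
- short_mill: The shorter mill, same make, 140 mm tall, 52 mm across, standing on the worktop: not to be moved. Origin: centre of its foot.
- jam_jar: A jam jar with a screw lid, 60 mm across, 75 mm tall, on the worktop: not to be moved. Origin: centre of its underside.
- plate: A white plate, 240 mm across, 23 mm high, on the worktop: not to be moved. Origin: centre of its underside.
Mind the look-alikes: they are no part of the job. Leave any green look-alike of the part that bears mill_mid alone.

How it is judged:
By the outcome, as a careful person would: the job done as asked, in the order asked, and still so for the second after the job is handed in, while the arm keeps its last pose, push and grip.
It also fails if it takes over 58 s, if anything falls off the work surface, if the arm or the gripper's body presses on something with over 40 N, if the wrist force passes 120 N, or if a joint passes its speed limit or range.

## Working session

There is one attempt and no reset: what is moved stays moved. The work goes in short steps, each a Python script; the robot and the scene stay as the last script left them, time stands still between calls to the robot, and variables do not carry over. Pictures are saved under pics/ and viewed, at most 10 in all, crops included, and the job is handed in when it is done.

```bash
mkdir -p pics
cat > h.py <<'E'
import numpy as np, cv2
from workcell import env
from scipy.spatial.transform import Rotation as R
np.set_printoptions(precision=4,suppress=True)
def snap(cam,name=None):
    f=env.grab_frame(cam)
    if name: cv2.imwrite(f'pics/{name}.png',f['image'])
    return f
def camR(f):
    o=np.array(f['orientation'])
    return o if o.shape==(3,3) else R.from_euler('xyz',o,degrees=True).as_matrix()
def proj(f,P):
    p=camR(f).T@(np.array(P)-f['position']); return np.array([f['cx']+f['fx']*p[0]/-p[2], f['cy']+f['fy']*(-p[1])/-p[2]])
def ray(f,u,v):
    d=camR(f)@np.array([(u-f['cx'])/f['fx'],-(v-f['cy'])/f['fy'],-1]); return np.array(f['position']),d
def onz(f,u,v,z):
    o,d=ray(f,u,v); return o+d*(z-o[2])/d[2]
E
python3 - <<'E'
from h import *
for c in ['side','top']:
    f=snap(c,c)
    print(c,{k:v for k,v in f.items() if k!='image'})
    for t in ['mill_mid','rest_axis','cheese_box','lid_bar','lid_hinge','short_mill','jam_jar','plate']:
        print(t,[(np.array(r['xyz']),round(r['score'],2),proj(f,r['xyz']).round()) for r in env.search_frame(f,t)[:4]])
print(env.read_state())
a,b=[cv2.imread(f'pics/{c}.png') for c in ('side','top')]
E
```

```text
side {'fx': 406.10877637421476, 'fy': 406.10877637421476, 'cx': 280.2924296011232, 'cy': 209.85549441800418, 'position': array([0.0604, 0.7971, 0.5925]), 'orientation': array([  64.0907,   -1.1702, -150.3817]), 'shot': 1}
mill_mid [(array([ 0.3383, -0.1963,  0.076 ]), 0.98, array([366., 221.])), (array([ 0.5223, -0.3459,  0.0939]), 0.88, array([327., 184.])), (array([ 0.578 , -0.1673,  0.1769]), 0.84, array([287., 174.]))]
rest_axis [(array([0.5895, 0.17  , 0.0117]), 0.8, array([213., 279.]))]
cheese_box [(array([ 0.5642, -0.1084,  0.0841]), 0.71, array([280., 211.]))]
lid_bar [(array([ 0.5737, -0.1404,  0.103 ]), 0.76, array([283., 201.])), (array([0.4078, 0.0075, 0.0531]), 0.47, array([311., 255.]))]
lid_hinge [(array([ 0.5665, -0.1062,  0.0863]), 0.57, array([279., 211.])), (array([0.4081, 0.0058, 0.0531]), 0.39, array([312., 255.]))]
short_mill []
jam_jar [(array([0.4081, 0.0075, 0.0505]), 0.71, array([311., 256.]))]
plate [(array([0.3504, 0.3236, 0.0213]), 0.98, array([264., 357.]))]
top {'fx': 510.77767583134226, 'fy': 510.77767583134226, 'cx': 280.7999114232548, 'cy': 208.9740
[... 789 characters left out ...]
 0.4104, -0.0114,  0.0698]), 0.83, array([274., 248.]))]
plate [(array([0.3565, 0.3227, 0.0141]), 0.85, array([164., 271.])), (array([ 0.5896, -0.1678,  0.1018]), 0.39, array([325., 184.]))]
{'clock': 0.9, 'joint_positions': array([-60.6445,  22.041 ,   0.456 ,  -0.0013, -68.4107, -14.8176]), 'qvel': array([ 0.0499,  0.0891, -0.1334, -0.0482, -0.0565,  0.0926]), 'joint_torque': array([  0.0001, -39.0457,  18.7624,   4.2243,   0.0156,  -0.    ]), 'position': array([ 0.1569, -0.605 ,  0.2226]), 'tool_rot': array([-179.9962,    0.0023, -165.4625]), 'force': array([-0.3787, -0.1617,  0.186 ]), 'wrist_torque': array([ 0.0382, -0.061 ,  0.0353]), 'finger_force': 0.0, 'opening': 1.0010336152108301}
```

View pics/side.png

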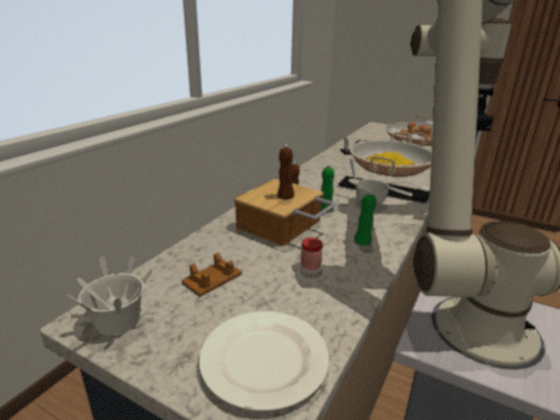

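View pics/top.png

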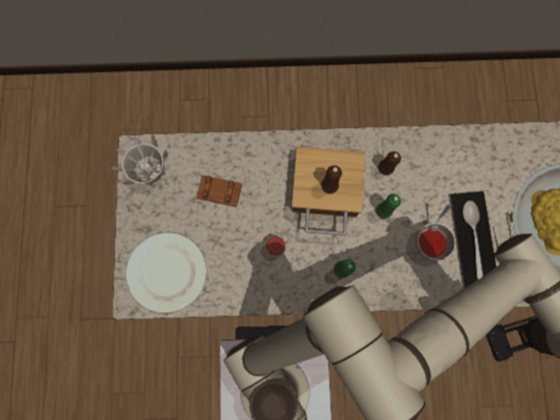

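The taller mill is the dark brown one on the box's lid, at side (287,174) and top (331,180). What could be mistaken for it:
- green mills at side (366,221) and (327,184), top (345,268) and (388,205)
- the short brown mill at side (296,172), top (390,163)

The rest is at side (213,277), top (219,191). The jar is at top (276,245), and the bar's front edge is at about top (326,232).

Run:
```python
from h import *
s=snap('side'); t=snap('top')
for n,z in [('rest_axis',.012),('cheese_box',.1)]:
    r=env.trace(t,n)[0]; m=r['mask'].astype(np.uint8)
    c,_=cv2.findContours(m,0,2); c=max(c,key=cv2.contourArea)
    box=cv2.boxPoints(cv2.minAreaRect(c)); W=np.array([onz(t,*p,z)[:2] for p in box])
    print(n,round(r['score'],2),box.round(1).tolist(),W,W.mean(0))
    for i in range(2): d=W[i+1]-W[i]; print(np.linalg.norm(d),np.degrees(np.arctan2(d[1],d[0])))
a=cv2.resize(s['image'][130:260,200:390],None,fx=3,fy=3,interpolation=2)
b=cv2.resize(t['image'][140:285,190:410],None,fx=3,fy=3,interpolation=2)
cv2.imwrite('pics/c1.png',a);cv2.imwrite('pics/c2.png',b)
```

```text
rest_axis 0.61 [[195.60000610351562, 197.89999389648438], [200.39999389648438, 174.10000610351562], [241.5, 182.3000030517578], [236.8000030517578, 206.1999969482422]] [[0.5808 0.2278]
 [0.657  0.213 ]
 [0.6263 0.0845]
 [0.5507 0.1004]] [0.6037 0.1564]
0.07760003717067564 -10.943106436870558
0.13217746066677016 -103.42796888367931
cheese_box 0.63 [[288.0, 230.8000030517578], [295.29998779296875, 142.89999389648438], [366.6000061035156, 148.8000030517578], [359.29998779296875, 236.8000030517578]] [[ 0.4546 -0.0542]
 [ 0.7199 -0.085 ]
 [ 0.6946 -0.2966]
 [ 0.4309 -0.2586]] [ 0.575  -0.1736]
0.267162029665265 -6.614948129510135
0.2131668967754647 -96.8298603797631
```

View pics/c1.png

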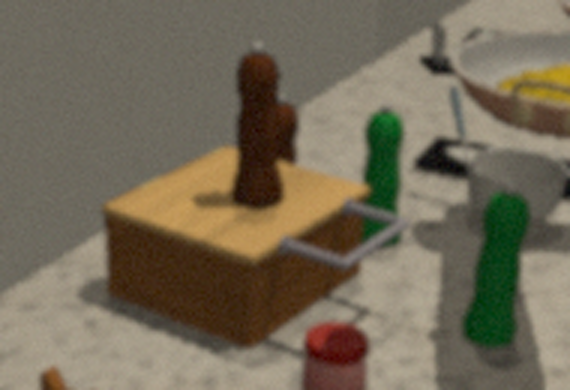

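View pics/c2.png

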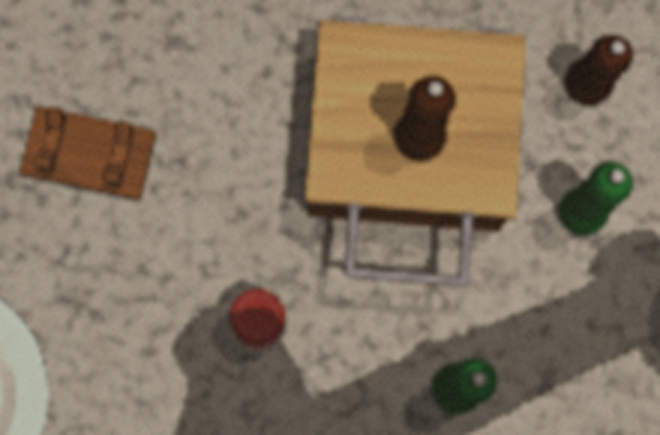

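The crops confirm it. The brown mill stands on the lid, with its head knob at top pixel (335,169). The lid corners are at about (297,147), (366,152), (362,212) and (292,208), and the bar runs from (306,232) to (346,234). One green mill stands about 10 cm in front of the bar.

Run:
```python
from h import *
t=snap('top')
c=lambda x,y,z: onz(t,190+x/3-.3,140+y/3-.3,z)
L=[c(320,20,.1),c(527,37,.1),c(517,217,.1),c(307,204,.1)]
print('lid',np.array(L)[:,:2],np.mean(L,0)[:2])
for i in range(4): d=L[(i+1)%4]-L[i]; print(np.linalg.norm(d),np.degrees(np.arctan2(d[1],d[0])))
a,b=c(348,275,.095),c(467,283,.095); d=a-b; print('bar',a,b,(a+b)/2,np.linalg.norm(d),np.degrees(np.arctan2(d[1],d[0])))
print('mill head',c(435,88,.258),'foot front', c(418,160,.1))
print('green',c(480,380,.15),'short',c(617,47,.138),'jar',c(258,318,.075),'green2',c(617,177,.15))
# IK search
mill=c(435,88,.258); mill[2]=.175
rest=np.array([.604,.156,.055]); ry=-12-90
def rot(z,h):  # tool z, head dir, closing y = z x h
    y=np.cross(z,h); y/=np.linalg.norm(y); x=np.cross(y,z); return np.array([x,y,z]).T
up=np.array([0,0,1.])
lo=np.array([-179.83,-69.29,-61.27,-181.25,-171.15,-177.46]);hi=np.array([179.83,118.12,80.66,117.63,-9.14,177.46])
for th in (20,30,40,50):
  for phi in (-90,-60,-40,-20,0,20,40):
    f=np.array([np.cos(np.radians(phi)),np.sin(np.radians(phi)),0]); T=np.radians(th)
    z1=np.cos(T)*f-np.sin(T)*up
    for hs in (1,-1):
      h=hs*np.array([np.cos(np.radians(78)),np.sin(np.radians(78)),0])
      z2=-np.sin(T)*h-np.cos(T)*up
      for fl in (1,-1):
        res=[]
        for z,hd,p in ((z1,up,mill),(z2,h,rest)):
            M=rot(z,hd)@np.diag([fl,fl,1]); e=R.from_matrix(M).as_euler('xyz',degrees=True)
            q=env.inverse_kinematics(p+.019*z,e); q2=env.inverse_kinematics(p+.019*z-.1*z+[0,0,.05],e)
            res.append(None if q is None or q2 is None else np.array(q))
        if res[0] is not None and res[1] is not None:
            m=min(np.min(np.r_[q-lo,hi-q]) for q in res)
            print(th,phi,hs,fl,res[0].round(),res[1].round(),'margin',m.round(),'d',np.abs(res[0]-res[1]).max().round())
```

```text
lid [[ 0.7089 -0.0876]
 [ 0.6847 -0.2923]
 [ 0.5031 -0.2711]
 [ 0.5224 -0.0682]] [ 0.6047 -0.1798]
0.2061170537099832 -96.7490399215619
0.18278611297225283 173.32553490995463
0.2038088141911626 84.58233150100315
0.1875394396265652 -5.954322505941936
bar [ 0.4522 -0.1054  0.095 ] [ 0.4408 -0.2197  0.095 ] [ 0.4465 -0.1626  0.095 ] 0.11487441017081743 84.31935644730483
mill head [ 0.5903 -0.1804  0.258 ] foot front [ 0.5628 -0.178   0.1   ]
green [ 0.3426 -0.2196  0.15  ] short [ 0.6598 -0.3717  0.138 ] jar [ 0.4158 -0.0172  0.075 ] green2 [ 0.5288 -0.3592  0.15  ]
20 -90 1 1 [ 14.  34. -37.  71. -75. -72.] [ 35.  37. -11.  16. -58. 122.] margin 24.0 d 194.0
20 -90 1 -1 [ 14.  34. -37.  71. -75. 108.] [ 35.  37. -11.  16. -58. -58.] margin 24.0 d 166.0
20 -90 -1 1 [ 14.  34. -37.  71. -75. -72.] [ 20.  31.  -9. -25. -42. -14.] margin 24.0 d 96.0
20 -90 -1 -1 [ 14.  34. -37.  71. -75. 108.] [ 20.  31.  -9. -25. -42. 166.] margin 12.0 d 96.0
20 -20 1 1 [ -39.   21.  -45. -155.  -48. -100.] [ 35.  37. -11.  16. -58. 122.] margin 17.0 d 223.0
20 -20 1 -1 [ -39.   21.  -45. -155.  -48.   80
[... 5304 characters left out ...]
rgin 15.0 d 148.0
50 -60 -1 -1 [ -1.  17. -46.  85. -34. 134.] [   1.   35.   -5.  -63.  -57. -153.] margin 15.0 d 287.0
50 20 1 1 [-16.  16. -14. -44. -34. 158.] [ 41.  49.  -5.  28. -81. 111.] margin 20.0 d 72.0
50 20 1 -1 [-16.  16. -14. -44. -34. -22.] [ 41.  49.  -5.  28. -81. -69.] margin 25.0 d 72.0
50 20 -1 1 [-16.  16. -14. -44. -34. 158.] [  1.  35.  -5. -63. -57.  27.] margin 20.0 d 131.0
50 20 -1 -1 [-16.  16. -14. -44. -34. -22.] [   1.   35.   -5.  -63.  -57. -153.] margin 25.0 d 131.0
50 40 1 -1 [-22.  21.  -6. -46. -52.  -2.] [ 41.  49.  -5.  28. -81. -69.] margin 43.0 d 74.0
50 40 -1 -1 [-22.  21.  -6. -46. -52.  -2.] [   1.   35.   -5.  -63.  -57. -153.] margin 25.0 d 150.0
```

Run:
```python
from h import *
env.move_straight([.2,-.55,.42],rate=.3)
env.goto([.5,-.02,.48],[180,0,-90])
f=snap('wrist','w1'); print({k:v for k,v in f.items() if k!='image'}, env.read_state()['clock'])
for p in ([.604,.156,.055],[.4465,-.1626,.095],[.59,-.18,.258],[.59,-.18,.1],[.69,-.19,.09]): print(p,proj(f,p))
```

```text
{'fx': 344.8822429906803, 'fy': 344.8822429906803, 'cx': 279.4441190713336, 'cy': 210.17820347348095, 'position': array([ 0.5014, -0.1047,  0.6417]), 'orientation': array([-17.776 ,   0.0248, 179.9215]), 'shot': 6} 4.2417
[0.604, 0.156, 0.055] [224.3452 247.6198]
[0.4465, -0.1626, 0.095] [317.206   57.8847]
[0.59, -0.18, 0.258] [190.2849  20.1477]
[0.59, -0.18, 0.1] [217.5473  44.4019]
[0.69, -0.19, 0.09] [149.3034  37.9743]
```

View pics/w1.png

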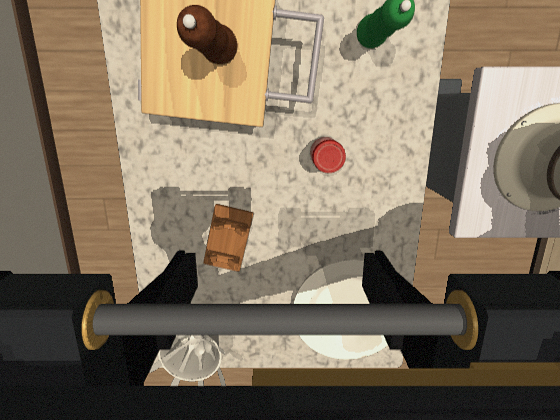

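The wrist view shows the rest's plank with corners at about (217,204), (254,209), (239,271) and (204,265). The bar runs from (321,15) to (312,101) and the mill's knob is at (189,20). The bar and knob match my predictions of (317,58) and (190,20).

Run:
```python
from h import *
f=snap('wrist')
r=env.trace(f,'rest_axis')[0]; c,_=cv2.findContours(r['mask'].astype(np.uint8),0,2)
box=cv2.boxPoints(cv2.minAreaRect(max(c,key=cv2.contourArea)))
for B in (box,[(217,204),(254,209),(239,271),(204,265)]):
    W=np.array([onz(f,*p,.012)[:2] for p in B]); print(W.mean(0))
    for i in range(4): d=W[(i+1)%4]-W[i]; print(np.linalg.norm(d).round(4),np.degrees(np.arctan2(d[1],d[0])).round(1),end='; ')
a,b=onz(f,321,15,.095),onz(f,312,101,.095);d=b-a;print('\nbar',(a+b)/2,np.linalg.norm(d),np.degrees(np.arctan2(d[1],d[0])))
a,b=onz(f,265,126,.1),onz(f,141,113,.1);d=b-a;print('lid side',a,b,np.linalg.norm(d),np.degrees(np.arctan2(d[1],d[0])))
print('bowl',onz(f,190,355,.05),onz(f,200,345,.15))
```

```text
[0.6046 0.1551]
0.1327 -105.2; 0.075 166.7; 0.1337 76.7; 0.0795 -14.1; [0.6027 0.1548]
0.071 171.8; 0.1364 75.7; 0.0715 -10.9; 0.133 -104.6; 
bar [ 0.4477 -0.1605  0.095 ] 0.11589291661510116 85.2869273090831
lid side [ 0.5238 -0.0664  0.1   ] [ 0.7111 -0.0858  0.1   ] 0.18834494409136318 -5.921066194662672
bowl [0.6887 0.4013 0.05  ] [0.6382 0.295  0.15  ]
```

```bash
cat >> h.py <<'E'
up=np.array([0,0,1.]); mill=np.array([.589,-.179,.175]); rest=np.array([.604,.155,.055])
TH=np.radians(25)
def az(d): return np.array([np.cos(np.radians(d)),np.sin(np.radians(d)),0])
def rot(z,h,fl=-1):
    y=np.cross(z,h); y/=np.linalg.norm(y); return np.array([np.cross(y,z),y,z]).T@np.diag([fl,fl,1])
def eul(M): return R.from_matrix(M).as_euler('xyz',degrees=True)
z1=np.cos(TH)*az(40)-np.sin(TH)*up; E1=eul(rot(z1,up))
h2=np.cos(.08)*az(77)-np.sin(.08)*up; v2=np.cos(.08)*up+np.sin(.08)*az(77)
z2=-np.sin(TH)*h2-np.cos(TH)*v2; E2=eul(rot(z2,h2))
G=.019
E
python3 - <<'E'
from h import *
print(z2,E1,E2)
for p,e,z in ((mill-.25*z1+.08*up,E1,z1),(mill,E1,z1),(mill+.12*up,E1,z1),(rest+.13*up,E2,z2),(rest,E2,z2)):
    q=env.inverse_kinematics(p+G*z,e); print(None if q is None else np.array(q).round(0))
env.goto(mill-.25*z1+.08*up+G*z1,E1)
env.move_straight(mill-.12*z1+G*z1,rate=.2)
f=snap('wrist','w2'); print(proj(f,mill),proj(f,mill+[0,0,.085]), proj(f,mill-[0,0,.075]),env.read_state()['clock'])
E
```

```text
[-0.1111 -0.481  -0.8696] [-180.   65. -140.] [-180.      -29.5837 -103.    ]
[-59.  15.   4. -64. -93.  14.]
[-37.  27.  -7. -75. -66.  28.]
[-36.  18.  -2. -70. -69.  13.]
[ 37.  33.  -2.  19. -79. -58.]
[ 37.  41.  -9.  20. -65. -63.]
[281.0205 209.2125] [280.8064 319.0643] [281.1962 119.1187] 6.7583
```

View pics/w2.png

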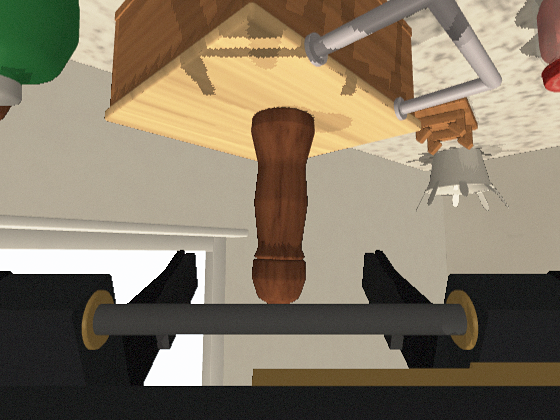

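The mill is centred between the open fingers at column 281, and the picture is upside down, with the foot at row 110. A green mill shows at the upper left, so I'll check clearance before advancing.

Run:
```python
from h import *
f=snap('wrist'); c=np.array(f['position']); print('cam',c,'green1 d',np.hypot(*(c[:2]-[.343,-.22])),'green2 d',np.hypot(*(c[:2]-[.529,-.359])))
if env.move_straight(mill+G*z1,rate=.1,force_limit=8): print('contact',env.read_state()); raise SystemExit
env.gripper_to(0.0,30); s=env.read_state(); print(s['opening']*87,s['finger_force'],s['force'])
env.move_straight(s['position']+.12*up,rate=.12)
s=env.read_state(); print(s['opening']*87,s['finger_force'],s['force'],s['clock'])
f=snap('side'); cv2.imwrite('pics/s2.png',cv2.resize(f['image'][60:260,150:430],None,fx=2,fy=2))
```

```text
cam [ 0.3805 -0.3557  0.2105] green1 d 0.14073478209715753 green2 d 0.14855906461640916
43.10740124404313 29.907009210328397 [-0.0978 -0.2179 -0.296 ]
43.5303625914339 29.834951993543655 [-0.5179 -0.8935 -2.719 ] 10.1167
```

View pics/s2.png

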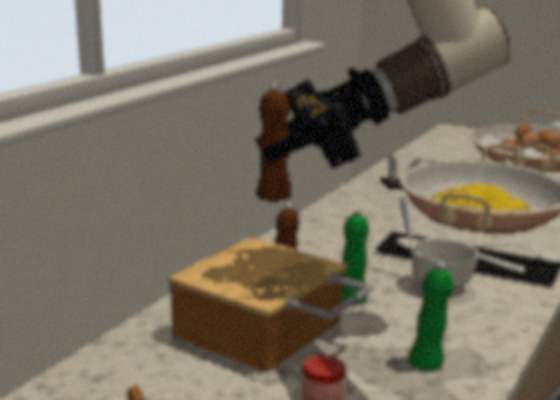

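The mill is held upright and clear of the lid, and the measured load fits its weight. Next, turn it and lower it into the rest.

Run:
```python
from h import *
env.goto(rest+.13*up+G*z2,E2)
env.move_straight(rest+.03*up+G*z2,rate=.12)
env.dwell(.3)
print(env.read_state()['clock'],env.read_state()['force'])
f=snap('side'); cv2.imwrite('pics/s3.png',cv2.resize(f['image'][150:330,120:340],None,fx=3,fy=3))
print((proj(f,rest)-[120,150])*3)
```

```text
12.8333 [ 0.2328 -0.4347 -2.4626]
[273.6641 328.2315]
```

View pics/s3.png

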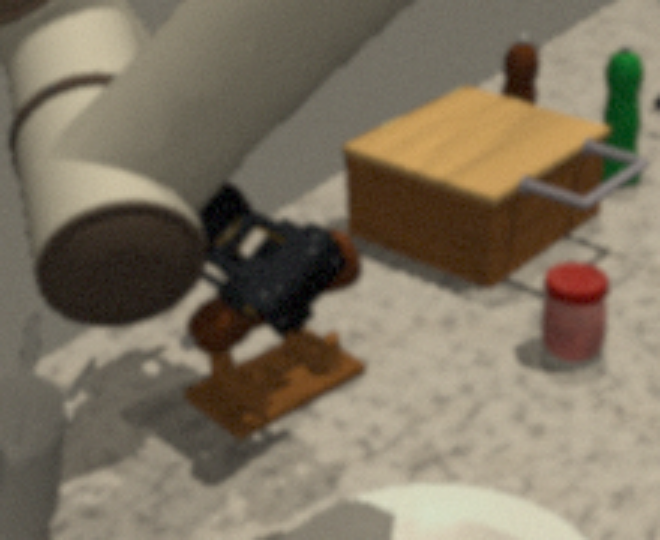

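The mill is horizontal over both saddles and lined up with the rest. Lower it to contact and release.

Run:
```python
from h import *
p=rest+G*z2
hit=env.move_straight(p-.008*up,rate=.03,force_limit=4)
s=env.read_state(); print(hit,s['position']-p,s['force'],s['wrist_torque'],s['clock'])
f=snap('side'); cv2.imwrite('pics/s4.png',cv2.resize(f['image'][190:320,150:310],None,fx=4,fy=4))
```

```text
True [-0.0006 -0.0005 -0.0018] [-0.6415  1.1804  3.7391] [ 0.7817  0.0914 -0.0811] 13.8583
```

View pics/s4.png

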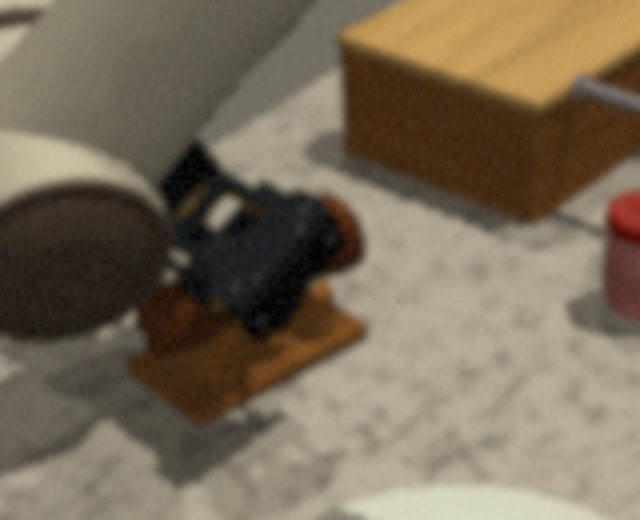

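It touched down 1.8 mm below nominal with about 6 N of support. Release gently, retract, and check the mill by network.

Run:
```python
from h import *
s=env.read_state(); w=s['opening']
env.gripper_to(w,5); env.gripper_to(w+.06,5); env.dwell(.2); env.gripper_to(1.0,5)
s=env.read_state(); print(s['force'],s['opening'])
env.move_straight(s['position']-.14*z2,rate=.12)
env.move_straight(env.read_state()['position']+[-.1,-.08,.1],rate=.25)
# plan lid
BY=-6.; bx=az(BY); by=az(BY+90)
bar=np.array([.447,-.161,.095])+.022*by
for cam in ('side','top'):
    f=snap(cam)
    print(cam,[(np.array(r['xyz']),round(r['score'],2)) for r in env.search_frame(f,'mill_mid')[:4]])
    for r in env.trace(f,'mill_mid')[:4]:
        v,u=np.nonzero(r['mask']); 
        if abs(onz(f,u.mean(),v.mean(),.06)[:2]-rest[:2]).max()<.06:
            c=np.c_[u,v].astype(np.float32); b=cv2.boxPoints(cv2.minAreaRect(c)); W=np.array([onz(f,*q,.055)[:2] for q in b])
            e=W[1:3]-W[:2]; print(W.mean(0),[(np.linalg.norm(d).round(3),np.degrees(np.arctan2(d[1],d[0])).round(1)) for d in e])
for fl in (1,-1):
  for a0,a in ((0,5),(0,25),(.873,5),(.873,25),(.873,40)):
    A=np.radians(a); z=-np.sin(A)*bx-np.cos(A)*up
    M=np.array([by*fl,np.cross(z,by*fl),z]).T
    P=bar+.25*bx+bx*(-.25*np.cos(a0)+.005*np.sin(a0))+up*(-.005+.25*np.sin(a0)+.005*np.cos(a0))
    q=env.inverse_kinematics(P+G*z,eul(M)); print(fl,a0,a,P,None if q is None else np.array(q).round())
print(env.read_state()['clock'],env.read_state()['position'])
```

```text
[-0.3293 -0.5016 -0.3293] 0.9946820262579469
side [(array([ 0.3403, -0.1982,  0.0746]), 0.91), (array([0.5882, 0.1571, 0.0661]), 0.68), (array([ 0.5188, -0.3413,  0.0917]), 0.59)]
[0.6068 0.1488] [(np.float64(0.187), np.float64(-100.9)), (np.float64(0.094), np.float64(138.9))]
top [(array([ 0.342 , -0.2049,  0.1365]), 0.89), (array([0.5938, 0.1282, 0.0739]), 0.87), (array([ 0.5234, -0.3459,  0.0992]), 0.56)]
[0.599  0.1428] [(np.float64(0.05), np.float64(-6.7)), (np.float64(0.127), np.float64(-98.9))]
1 0 5 [ 0.4493 -0.1391  0.095 ] [  2.  19. -28.  -1. -47. 172.]
1 0 25 [ 0.4493 -0.1391  0.095 ] [  1.  29. -15.  -3. -71. 175.]
1 0.873 5 [ 0.542  -0.1489  0.2848] [  1.  17.  -1.  -1. -77. 173.]
1 0.873 25 [ 0.542  -0.1489  0.2848] [  -0.   27.   12.   -2. -100.  174.]
1 0.873 40 [ 0.542  -0.1489  0.2848] [  -1.   35.   20.   -4. -115.  174.]
-1 0 5 [ 0.4493 -0.1391  0.095 ] [  2.  19. -28.  -1. -47.  -8.]
-1 0 25 [ 0.4493 -0.1391  0.095 ] [  1.  29. -15.  -3. -71.  -5.]
-1 0.873 5 [ 0.542  -0.1489  0.2848] [  1.  17.  -1.  -1. -77.  -7.]
-1 0.873 25 [ 0.542  -0.1489  0.2848] [  -0.   27.   12.   -2. -100.   -6.]
-1 0.873 40 [ 0.542  -0.1489  0.2848] [  -1.   35.   20.   -4. -115.   -6.]
18.0583 [0.5159 0.1322 0.2553]
```

The networks and the masks put the mill along the rest, across both saddles. Now the bar: come from above, with the fingers only part open and the grip slightly left of the bar's middle to clear the green mill.

```bash
cat >> h.py <<'E'
BY=-6.; bx=az(BY); by=az(BY+90)
bar0=np.array([.447,-.161,.095])+.022*by
def lidpose(th,a,off=np.zeros(3)):
    A=np.radians(a); z=-np.sin(A)*bx-np.cos(A)*up
    M=np.array([-by,np.cross(z,-by),z]).T
    P=bar0+off+.25*bx+bx*(-.25*np.cos(th)+.005*np.sin(th))+up*(-.005+.25*np.sin(th)+.005*np.cos(th))
    return P+G*z,eul(M)
E
python3 - <<'E'
from h import *
p,e=lidpose(0,6)
env.gripper_to(.5,5)
env.goto(p+.12*up,e)
f=snap('wrist'); print('pred',proj(f,bar0),proj(f,bar0+.033*by),proj(f,bar0-.077*by))
cv2.imwrite('pics/w3.png',f['image'])
hit=env.move_straight(p,rate=.1,force_limit=6); s=env.read_state(); print(hit,s['position']-p,s['force'])
if hit: raise SystemExit
F0=s['force']
env.gripper_to(0,4); s=env.read_state(); d=s['force']-F0
print(s['opening']*87,s['finger_force'],'fx',d@bx,'all',d,s['position']-p,s['clock'])
E
```

```text
pred [266.5239 209.3875] [266.9604 247.3625] [265.3698 108.9758]
False [0.0005 0.     0.0005] [ 0.9599  0.1978 -0.4712]
9.538023807380947 4.005191400647163 fx 2.7208987756273015 all [ 2.5124 -2.126  -0.0017] [ 0.0016 -0.0001  0.0003] 22.25
```

Run:
```python
from h import *
off=.002*bx
p,e=lidpose(0,6,off); env.move_straight(p,rate=.02); s=env.read_state(); print('bal',s['force'],s['force']@bx)
env.gripper_to(0,25); s=env.read_state(); print(s['opening']*87,s['finger_force'],s['force'],s['position']-p)
for k in range(1,9):
    th=.873*k/8; p,e=lidpose(th,6+24*k/8,off)
    env.move_straight(p,e,rate=.08); s=env.read_state()
    print(round(th,2),s['force'],s['finger_force'].__round__(1),round(s['opening']*87,1),s['position']-p)
    if np.linalg.norm(s['force'])>25: print('STOP');break
print(s['clock'])
f=snap('side'); cv2.imwrite('pics/s5.png',cv2.resize(f['image'][110:320,130:410],None,fx=2.8,fy=2.8))
```

```text
bal [0.8912 0.1053 0.2425] 0.875335356560682
9.246491954899646 25.004622180276783 [ 0.6973 -0.2956  0.2073] [-0.0004  0.0001 -0.0001]
0.11 [-0.0543 -0.1848 -2.3202] 25.0 9.1 [-0.0005  0.     -0.0006]
0.22 [ 0.2726 -0.3436 -2.07  ] 25.0 9.2 [-0.0006 -0.     -0.0007]
0.33 [-1.2396 -1.0103 -1.8839] 25.0 9.3 [-0.0007 -0.0001 -0.0007]
0.44 [-2.4517 -2.5164  0.3228] 25.0 8.8 [-0.0008 -0.0001 -0.0006]
0.55 [-4.2027 -2.1538  0.8127] 25.0 9.2 [-0.0008 -0.0002 -0.0003]
0.65 [-5.9487 -1.695   1.968 ] 25.0 8.8 [-0.0008 -0.0003 -0.0001]
0.76 [-5.6142 -2.0411  3.2705] 25.0 9.2 [-0.0007 -0.0005  0.0003]
0.87 [-5.7623 -2.6336  4.2705] 25.0 9.1 [-0.0005 -0.0007  0.0007]
26.6417
```

View pics/s5.png

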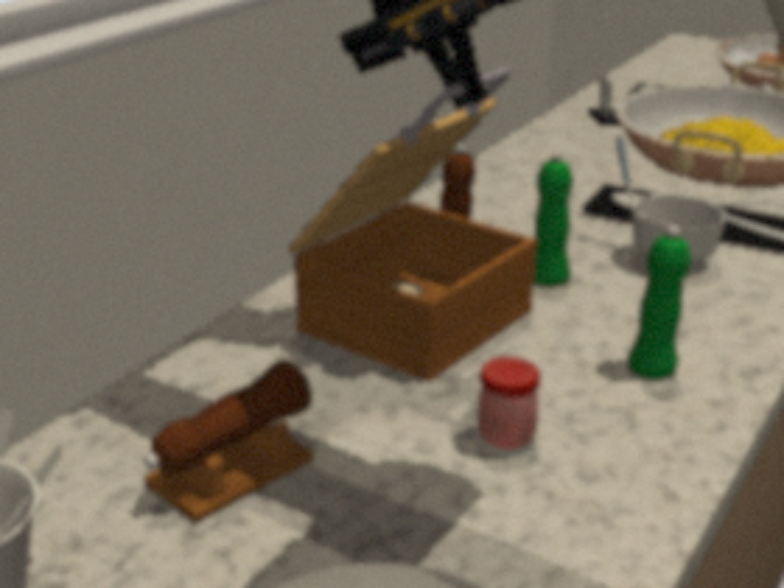

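The picture shows the mill lying across both saddles in the rest and the lid held open, with nothing else disturbed. I'll check the lid's angle against the image, using the lid's left edge from the hinge corner at crop (293,250) to the front corner near (385,148).

Run:
```python
from h import *
f=snap('side'); H=bar0-.022*by+.002*bx+.25*bx-.005*up
for th in (.80,.873,.95):
    L=[]
    for r,n in ((0,0),(0,.01),(-.184,0),(-.184,.01)):
        P=H+.1*by+bx*(r*np.cos(th)+n*np.sin(th))+up*(-r*np.sin(th)+n*np.cos(th))
        L.append(((proj(f,P)-[130,110])*2.8).round())
    print(th,L)
# lid left-edge angle from image: wood vs wall edge along the free edge
s=env.read_state(); z=R.from_euler('xyz',s['tool_rot'],degrees=True).as_matrix()[:,2]
g=s['position']-G*z-H; x,zz=g@bx,g[2]; print('angle from grasp',np.arctan2(zz,-x)-np.arctan2(.005,.25),'radius',np.hypot(x,zz),s['force'],s['clock'])
im=cv2.cvtColor(f['image'],cv2.COLOR_BGR2HSV)
r=env.trace(f,'lid')
for q in r[:2]:
    v,u=np.nonzero(q['mask']); print(round(q['score'],2),u.size, [((np.array([u[i],v[i]])-[130,110])*2.8).round() for i in (u.argmin(),v.argmin(),u.argmax(),v.argmax())])
```

```text
0.8 [array([292., 255.]), array([287., 247.]), array([390., 163.]), array([384., 154.])]
0.873 [array([292., 255.]), array([286., 247.]), array([382., 151.]), array([375., 143.])]
0.95 [array([292., 255.]), array([286., 248.]), array([372., 140.]), array([366., 133.])]
angle from grasp 0.8728810482755331 radius 0.2508995510784325 [-3.8665 -3.434   4.012 ] 26.7417
0.84 1269 [array([288., 244.]), array([501.,  67.]), array([507.,  67.]), array([288., 249.])]
```

The angle from the grasp is 0.873 rad, and the image agrees: corner predicted at (382,151)/(375,143), seen near (385,148). Handing in.

Run:
```python
from h import *
env.dwell(.4); s=env.read_state(); print(s['qvel'],s['finger_force'],s['clock']); print(env.close_job())
```

```text
[-0.0694 -0.0594 -0.0684 -0.0482 -0.064  -0.0391] 24.999365508556366 27.1917
the job is handed in; nothing more can be done
None
```

The taller mill lies in the rest across both saddles, and the gripper is holding the lid open at 0.873 rad (50°) by its bar; the job was handed in at 27.2 s with the other items seen undisturbed.

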